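# Lay out the photometer test set round the tube rack and the carton

## Task

Lay out the set for a water test. Put the flat cuvette box on the worktop midway between the tube rack and the reagent carton, in line with the two, and stand the white cap upright on the middle of the box; stand the dropper bottle straight in front of the middle of the tube rack and the small glass vial straight in front of the middle of the carton, each with its centre 10 cm out from the centre of the thing behind it. In front means square out from the long face turned to the robot, both stand upright on the worktop, and the empty plastic beaker is not needed: leave it standing where it is.

Things in the scene. Friction and masses are not known exactly. Their poses are not given: they have to be found in the camera images.
- rack: White tube rack for six test tubes, with three glass tubes standing in it; 44 mm deep (x), 133 mm long (y), 83 mm high, tubes reach 125 mm. It is fixed to the worktop. Origin at the centre of its underside; its y axis runs along its length, its -x axis points square out of its long face turned to the robot (within about 7 degrees of the robot's -x), z up. It stands either to the left or to the right of the carton.
- carton: Reagent carton, white and green, 62 mm deep (x), 105 wide (y), 85 high, in a row with the rack across mid-worktop (not the taller red-and-white carton at the back left); fixed. Its centre is 280 mm from the rack's, along the rack's y axis. Origin at the centre of its underside; -x points square out of its long face turned to the robot, z up. Its yaw differs from the rack's by up to 5 degrees.
- box_centre (a point): Flat closed box of cuvettes, blue over cream, 40 x 74 x 25 mm high, loose, lying flat. This point is its centre, 12.5 mm above its underside; x axis along the 40 mm side, y along the 74 mm side, z up. Rigid; grasp it across the 40 mm side. Starts anywhere to the left or right of the row, with any yaw.
- cap_centre (a point): White ribbed plastic cap of the photometer's cell shaft: 26 mm across at its foot flange, narrower above (about 20 mm), 22 mm high, loose, standing on its flange. This point is its centre, 11 mm above its underside; z up. It collides as a solid, so it can stand on top of things.
- bottle_centre (a point): Small square black dropper bottle with a blue screw cap; body 29 x 29 mm and 34 mm high, narrower cap about 25 mm across above, 57 mm high in all; loose, upright. This point is its centre, 28.5 mm above its underside; x and y axes square to the body's flat sides, z up.
- vial_centre (a point): Small round glass sample vial with a white lid, 27 mm in diameter, 46 mm high, loose, upright (the orange-lidded vial standing by the equipment at the back is not meant). This point is its centre, 23 mm above its underside; z up.
- beaker_centre (a point): Empty cloudy plastic beaker, 66 mm across at the rim, 50 mm at the foot, 82 mm high, very light, loose, standing upright among the things to be moved. Not part of the job: it stays where it is. This point is its centre, 41 mm above its underside; z up.

How it is judged:
By the outcome, as a careful person would: the job done as asked, in the order asked, and still so for the second after the job is handed in, with the robot touching nothing.
It also fails if it takes over 112 s, if anything falls off the work surface, if the arm or the gripper's body presses on something with over 40 N, if the wrist force passes 120 N, or if a joint passes its speed limit or range.

## Robot

A 7-joint arm with a two-finger parallel gripper is mounted at the origin on a cart in front of the work surface, level with it; the furniture and walls round the work are solid. World frame = base frame: x ahead of the robot, y to its left, z up, the work surface at z = 0. Lengths are in m, angles in rad, forces in N, time in s.
With the tool pointing down it reaches from about 0.4 to 0.875 m from the base axis. Payload 4.4 kg.
Tool frame: the origin (TCP) lies on the mounting face of the last link; the fingertips stand 173 mm ahead of it and the grasp point (between the pads) lies 155 mm ahead of it (bot.nose_length is the distance from the TCP to the fingertips, in m); z points along the fingers, y is the line along which they close (so a half turn about z gives the same grasp; the last joint's range is limited). The gripper opens to 85 mm and grips with 20 to 120 N. Pads are 22 mm wide; open, the fingers measure 114 mm over their backs; the gripper's body (76 mm by 85 mm) begins 54 mm behind the grasp point. The pads swing forward as they close: fully open they stand 13 mm farther back than shut.
Start: joints at [-1.333, 0.628, 0.038, 1.517, -0.027, 0.996, -0.02], TCP at [0.194, 0.62, 0.405] pointing down, gripper open.
Joint ranges: [-3.06, 3.06], [-0.37, 2.12], [-1.25, 1.32], [0.18, 2.47], [-1.1, 4.24], [0.23, 1.98], [-2.94, 2.94]. Speed limits (rad/s): [2.57, 2.57, 3.14, 3.14, 3.14, 3.14, 3.14].

## Interface

Orientations are given as a unit quaternion [x, y, z, w].
In Python, from rig import bot, cams, order gives the robot as it stands. The module is installed in compiled form; this text tells all that it offers.
- The arm moves only by the tool move_arm, never from a script. Its argument "series" is text: rows parted by semicolons, each of 5 numbers parted by spaces: the shift along the tool's x, y, z in m, then the turn about the tool's z in degrees, then the finger opening in m, from 0 to 0.0854. A call has 1 to 8 rows; each row shifts and turns the commanded pose from where the row before left it, along the tool's axes as they then stand; what a row does not reach is not made up. A row lasts 1/8 s, in which the tool goes at most 62.5 mm and 10.7 degrees, less where a joint would pass 70% of its speed; a pose out of reach is approached as far as the arm can. A call with a gripper value outside its range is refused whole. The fingers move at their own pace and stop on an object; "squeeze" is the grip in N (left out, the last holds). Time passes only in rows, so rows that do not move let the fingers close. It gives the time, the measured TCP pose, the force, the opening and the grip force at its end, in the units of the state.
- bot.state(): the state, without advancing time (a new reading comes with each control period).
- cams.read_camera(name): name is "scene" or "top" or "wrist"; returns (picture, depth): 420x560x3 uint8, red, green, blue; 420x560 float32, m along the optical axis (not along the pixel's ray), 0 where there is no reading.
- cams.get_calibration(name): a dict with "K" (3x3 intrinsics, pixels), "R" (3x3) and "t" (3): a world point X has camera coordinates R X + t. Camera axes: x right, y down, z forward; pixel columns grow to the right and rows downward; lengths in m; the calibration is good to about 2 mm. A picture is of the moment at which its call begins: read the wrist's pose just before it. get_calibration takes no time and is no camera call; for the wrist camera it gives the pose at the moment of the call.
- order.close_job(): hands the job in; it is judged then, once.
The state is a dict: "t": time; "joints": joint angles; "joint_velocities": joint speeds; "joint_efforts": joint torques, N m; "tool_pos": TCP position; "tool_rot": TCP orientation; "contact_force": force on the tool from outside, world axes, zero at the start; "ft_torque": the same for the moment, N m; "width": opening from 0.0 (shut) to 1.0 (fully open); "grasp_force": force on a finger pad.
Only numpy, scipy, OpenCV 4.12 (cv2) and the standard library are available. Lean on these libraries where they do the work, as an engineer would, in place of code of your own. Each camera call takes 0.05 s, during which the arm holds its last target. There are 200 camera calls.

## Working session

There is one attempt and no reset: what is moved stays moved. The work goes in short steps, Python scripts to look and compute and a tool call to move; the robot and the scene stay as the last step left them, time stands still between calls to the robot, and variables do not carry over. Pictures are saved under pics/ and viewed, at most 14 in all, crops included, and the job is handed in when it is done.

Besides the shell and the picture viewer there is one more tool, called after "Request:" as name(argument=value, ...), one argument or row to a line, values as JSON. move_arm: Moves the arm, as the interface text tells. Its arguments: {"type":"object","properties":{"series":{"type":"string"},"squeeze":{"type":"number"}},"required":["series"]}

```bash
mkdir -p pics; python3 - <<'E'
from rig import bot,cams
import cv2,numpy as np
s=bot.state();print({k:np.round(v,3) for k,v in s.items()},bot.nose_length)
for n in("scene","top"):
    p,d=cams.read_camera(n);c=cams.get_calibration(n)
    cv2.imwrite(f"pics/{n}0.png",p[:,:,::-1]);np.savez(f"{n}0.npz",p=p,d=d,**c)
    print(n,c)
E
```

```text
{'t': np.float64(0.0), 'joints': array([-1.333,  0.629,  0.038,  1.518, -0.027,  0.996, -0.02 ]), 'joint_velocities': array([ 0.003, -0.001,  0.001,  0.001, -0.001, -0.   ,  0.   ]), 'joint_efforts': array([-0.0000e+00, -5.6339e+01,  1.2260e+00, -1.9345e+01,  1.1000e-02,
        1.0000e-02,  0.0000e+00]), 'tool_pos': array([0.194, 0.62 , 0.404]), 'tool_rot': array([ 0.151,  0.988, -0.001, -0.   ]), 'contact_force': array([ 0.398, -0.334,  0.07 ]), 'ft_torque': array([ 0.021, -0.062,  0.029]), 'grasp_force': np.float64(0.0), 'width': np.float64(0.999)} 0.1734
scene {'K': array([[535.20190565,   0.        , 284.98105701],
       [  0.        , 535.20190565, 209.63941635],
       [  0.        ,   0.        ,   1.        ]]), 'R': array([[-0.71780902, -0.69582621, -0.02400202],
       [-0.36941273,  0.40985159, -0.83399994],
       [ 0.59015629, -0.58978603, -0.55124223]]), 't': array([0.36806437, 0.26211072, 1.36143747])}
top {'K': array([[402.31603221,   0.        , 270.62430707],
       [  0.        , 402.31603221, 216.498261  ],
       [  0.        ,   0.        ,   1.        ]]), 'R': array([[-0.02652745, -0.99942587, -0.02107654],
       [-0.98970072,  0.02922462, -0.1401371 ],
       [ 0.1406726 ,  0.01714199, -0.98990776]]), 't': array([0.02268409, 0.51816552, 1.04856469])}
```

View pics/top0.png

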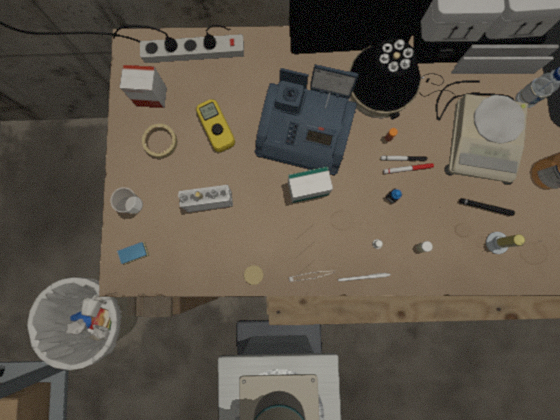

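View pics/scene0.png

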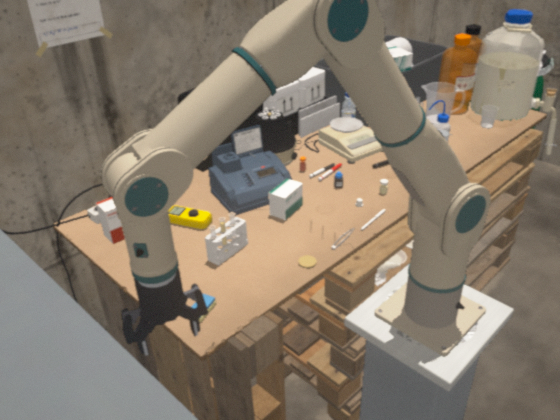

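The top view shows the rack at (205,198), carton (310,185), box (132,253), beaker (127,202), bottle (395,196), vial (426,247) and cap (377,243). The scene view confirms this, with the arm at the left. Next I'll fit poses from the point cloud.

```bash
cat >h.py <<'E'
import numpy as np,cv2
def cloud(d,K,R,t):
    v,u=np.mgrid[:d.shape[0],:d.shape[1]]
    c=np.stack([(u-K[0,2])/K[0,0]*d,(v-K[1,2])/K[1,1]*d,d],-1)
    X=(c-t)@R; X[d==0]=np.nan
    return X
def pix(X,K,R,t):
    c=R@np.asarray(X)+t; return (K@(c/c[2]))[:2]
def rect(P):
    r=cv2.minAreaRect((P[:,:2]*1000).astype(np.float32)); return np.round(cv2.boxPoints(r)),np.round(r[0],1),np.round(r[1],1),round(r[2],2)
E
python3 - <<'E'
from h import *
f=np.load("top0.npz");X=cloud(f['d'],f['K'],f['R'],f['t'])
W=dict(rack=(168,185,240,222,.06,.09),cartontop=(280,160,340,210,.075,.095),box=(110,235,155,270,.012,.04),bottle=(382,180,410,210,.015,.08),vial=(412,233,440,260,.012,.06),cap=(367,232,388,254,.008,.04),beaker=(100,180,150,222,.02,.1))
for n,(a,b,c,e,l,h) in W.items():
    Q=X[b:e,a:c].reshape(-1,3);Q=Q[(Q[:,2]>l)&(Q[:,2]<h)]
    if len(Q)>3: print(n,len(Q),'mean',Q.mean(0).round(4),'zpct',np.percentile(Q[:,2],[5,50,95,100]).round(3),*rect(Q)[1:])
T=X[225:235,300:320].reshape(-1,3);print('table',np.nanmean(T,0))
p=f['p'][:,:,::-1]
a=cv2.resize(p[150:280,95:225],(520,520),interpolation=cv2.INTER_CUBIC)
cv2.imwrite("pics/c1.png",np.hstack([a]))
b=cv2.resize(p[150:280,270:450],(720,520),interpolation=cv2.INTER_CUBIC);cv2.imwrite("pics/c2.png",b)
E
```

```text
rack 574 mean [0.5713 0.1771 0.0819] zpct [0.078 0.082 0.086 0.09 ] [573.3 181.2] [ 42.9 132.2] 6.08
cartontop 972 mean [ 0.5999 -0.097   0.0842] zpct [0.081 0.084 0.088 0.091] [601.  -97.7] [ 63.3 106. ] 10.21
box 403 mean [0.4326 0.3881 0.0239] zpct [0.017 0.024 0.028 0.031] [432.8 389.5] [39.5 72.8] 18.99
bottle 139 mean [ 0.5664 -0.3256  0.0417] zpct [0.022 0.045 0.057 0.059] [ 568.5 -329. ] [28.8 28.2] 46.17
vial 122 mean [ 0.4268 -0.3965  0.0388] zpct [0.018 0.044 0.048 0.051] [ 427.5 -398.3] [25.2 25.1] 29.13
cap 42 mean [ 0.4394 -0.2794  0.019 ] zpct [0.014 0.02  0.022 0.025] [ 440.3 -280. ] [15.4 16.6] 88.6
beaker 459 mean [0.5722 0.3996 0.0565] zpct [0.025 0.058 0.082 0.085] [569.9 393.2] [65.5 64.2] 89.22
table [ 0.48433421 -0.09801162 -0.00067668]
```

View pics/c1.png

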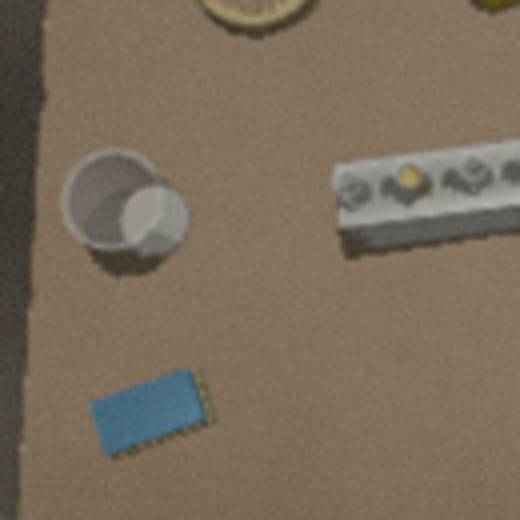

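View pics/c2.png

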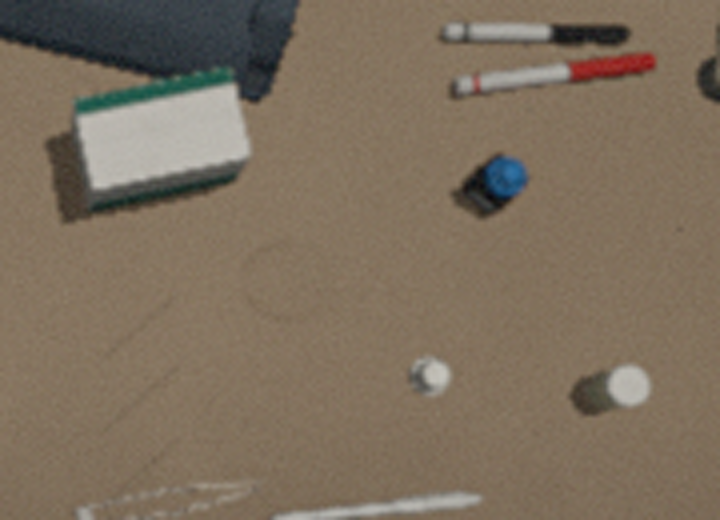

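The fits agree with the given sizes. The carton predicted from the rack at 280 mm lands within 2 mm of the measured one. Rack yaw is about 6°, carton about 10°, and the box's 40 mm axis is at 19°. I'll move above the box.

Request:
move_arm(
  series="-0.037 -0.0185 0.012 0 0.0854;-0.037 -0.0185 0.012 0 0.0854;-0.037 -0.0185 0.012 0 0.0854;-0.037 -0.0185 0.012 0 0.0854;-0.037 -0.0185 0.012 0 0.0854;-0.037 -0.0185 0.012 0 0.0854;-0.037 -0.0185 0.012 0 0.0854;-0.037 -0.0185 0.012 0 0.0854",
  squeeze=40,
)

```text
t: 1.1
tool_pos: [0.4333, 0.3894, 0.308]
tool_rot: [0.151, 0.988, -0.0, -0.0]
contact_force: [-0.3, 0.5, -0.7]
width: 1.002
grasp_force: 0.0
```

Request:
move_arm(
  series="0 0 0 9 0.07;0 0 0 9 0.07;0 0 0 9 0.07;0 0 0 9 0.07;0 0 0 9 0.07;0 0 0 8.6 0.07;0 0 0 0 0.07",
)

```text
t: 1.98
tool_pos: [0.4323, 0.3906, 0.3083]
tool_rot: [0.58, 0.815, -0.0, 0.0]
contact_force: [0.0, 0.8, -0.3]
width: 0.822
grasp_force: 0.0
```

```bash
cat >>h.py <<'E'
from scipy.spatial.transform import Rotation as Ro
def head(s):
    y=Ro.from_quat(s['tool_rot']).as_matrix()[:,1]; return np.degrees(np.arctan2(y[1],y[0]))
def plan(s,xyz,h=None):
    M=Ro.from_quat(s['tool_rot']).as_matrix(); d=M.T@(np.array(xyz)-s['tool_pos'])
    hd=head(s); print('t',round(float(s['t']),2),'pos',np.round(s['tool_pos'],4),'head',round(hd,2),'z',M[:,2].round(4),'w',round(float(s['width'])*85.4,1),'F',np.round(s['contact_force'],1))
    print('shift mm',np.round(d*1000,1),'norm',round(np.linalg.norm(d)*1000))
    if h is not None:
        print('turn',[round((hd-h+k+180)%360-180,2) for k in(0,180)],'j7',round(float(s['joints'][6]),2))
        tt=np.radians((hd-h+180)%360-180)
        for k in (0,180):
            a=np.radians((hd-h+k+180)%360-180); c,sn=np.cos(a),np.sin(a)
            print(' shift after turn %.1f'%np.degrees(a),np.round([1000*(c*d[0]+sn*d[1]),1000*(-sn*d[0]+c*d[1]),1000*d[2]],1))
E
python3 - <<'E'
from h import *
from rig import bot,cams
s=bot.state();plan(s,(.4328,.3895,.172),19)
c=cams.get_calibration("wrist");p,d=cams.read_camera("wrist")
cv2.imwrite("pics/w1.png",p[:,:,::-1]);X=cloud(d,c['K'],c['R'],c['t'])
hsv=cv2.cvtColor(p,cv2.COLOR_RGB2HSV);m=(hsv[...,0]>90)&(hsv[...,0]<125)&(hsv[...,1]>100)&(X[...,2]>.015)&(X[...,2]<.035)
Q=X[m];print(len(Q),Q.mean(0).round(4),rect(Q)[1:])
E
```

```text
t 1.98 pos [0.4323 0.3906 0.3083] head 19.1 z [-3.e-04 -9.e-04 -1.e+00] w 70.2 F [ 0.   0.8 -0.3]
shift mm [ -1.1   0.2 136.3] norm 136
turn [np.float64(0.1), np.float64(-179.9)] j7 -0.2
 shift after turn 0.1 [ -1.1   0.2 136.3]
 shift after turn -179.9 [  1.1  -0.2 136.3]
60 [0.4293 0.4071 0.0265] (array([429.9, 402.5]), array([39.6, 25.5]), 26.71)
```

View pics/w1.png

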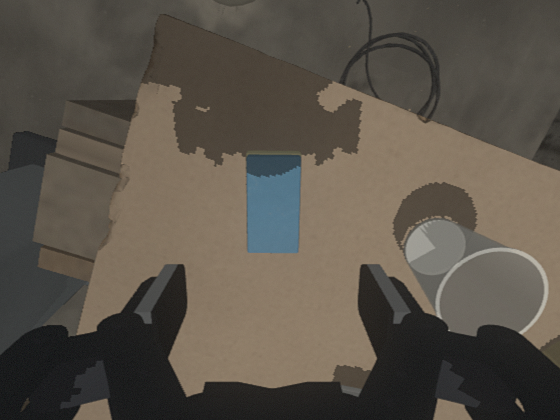

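The wrist picture shows the box at columns 247–300, centred between the fingers (about column 272) and square to them. I'll descend and grip.

Request:
move_arm(
  series="-0.001 0 0.03 0 0.07;0 0 0.03 0 0.07;0 0 0.03 0 0.07;0 0 0.026 0 0.065;0 0 0.015 0 0.065;0 0 0.005 0 0.065;0 0 0 0 0.03;0 0 0 0 0.03",
)

```text
t: 3.02
tool_pos: [0.4334, 0.3898, 0.1738]
tool_rot: [0.581, 0.814, 0.001, 0.0]
contact_force: [-0.8, 0.1, -1.3]
width: 0.46
grasp_force: 41.6
```

Request:
move_arm(
  series="0 0 0 0 0.03;0 0 0 0 0.03;0 0 0 0 0.03;0 0 0 0 0.03",
)

```text
t: 3.52
tool_pos: [0.4332, 0.3898, 0.1736]
tool_rot: [0.581, 0.814, 0.001, 0.0]
contact_force: [-0.8, -0.1, 5.5]
width: 0.456
grasp_force: 42.5
```

Request:
move_arm(
  series="0 0 -0.02 0 0.03;0 0 -0.04 0 0.03;0 0 -0.05 0 0.03;0 0 -0.04 0 0.03;0 0 -0.02 0 0.03;0 0 0 0 0.03",
)

```text
t: 4.28
tool_pos: [0.4332, 0.3897, 0.3451]
tool_rot: [0.581, 0.814, 0.002, 0.0]
contact_force: [-0.1, 0.2, -1.2]
width: 0.463
grasp_force: 41.7
```

```bash
python3 - <<'E'
from h import *
from rig import bot,cams
s=bot.state();plan(s,(.5872,.0418,.342),5.9)
c=cams.get_calibration("wrist");p,d=cams.read_camera("wrist")
cv2.imwrite("pics/w2.png",p[:,:,::-1])
E
```

```text
t 4.28 pos [0.4332 0.3897 0.3451] head 19.0 z [ 0.0029  0.0031 -1.    ] w 39.5 F [-0.1  0.2 -1.2]
shift mm [-379.1   32.4    2.5] norm 380
turn [np.float64(13.1), np.float64(-166.9)] j7 -0.21
 shift after turn 13.1 [-361.9  117.4    2.5]
 shift after turn -166.9 [ 361.9 -117.4    2.5]
```

View pics/w2.png

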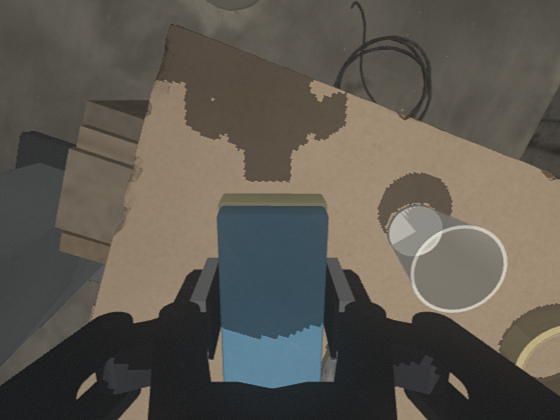

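The box is held (39.5 mm opening) and square. I'll carry it to the midpoint.

Request:
move_arm(
  series="-0.03 0.0026 0 0 0.03;-0.045 0.0038 0 0 0.03;-0.055 0.0047 0 0 0.03;-0.055 0.0047 0 0 0.03;-0.055 0.0047 0 0 0.03;-0.055 0.0047 0 0 0.03;-0.05 0.0043 0 0 0.03;-0.034 0.0029 0 0 0.03",
)

```text
t: 5.32
tool_pos: [0.587, 0.0387, 0.3413]
tool_rot: [0.582, 0.813, -0.001, -0.001]
contact_force: [0.2, -0.1, -0.7]
width: 0.46
grasp_force: 41.7
```

Request:
move_arm(
  series="0 0 0 6.5 0.03;0 0 0 6.6 0.03;0 0 0 0 0.03",
)

```text
t: 5.7
tool_pos: [0.5863, 0.0417, 0.3413]
tool_rot: [0.669, 0.743, -0.001, -0.001]
contact_force: [-0.6, -1.4, -1.7]
width: 0.459
grasp_force: 41.6
```

```bash
python3 - <<'E'
from h import *
from rig import bot,cams
s=bot.state();plan(s,(.5868,.0415,.174),5.9)
E
```

```text
t 5.7 pos [0.5863 0.0417 0.3413] head 5.95 z [-2.9e-03 -6.0e-04 -1.0e+00] w 39.2 F [-0.6 -1.4 -1.7]
shift mm [ -0.2   0.9 167.3] norm 167
turn [np.float64(0.05), np.float64(-179.95)] j7 0.24
 shift after turn 0.0 [ -0.2   0.9 167.3]
 shift after turn -180.0 [  0.2  -0.9 167.3]
```

Request:
move_arm(
  series="0 0.001 0.03 0 0.03;0 0 0.04 0 0.03;0 0 0.04 0 0.03;0 0 0.035 0 0.03;0 0 0.014 0 0.03;0 0 0.006 0 0.03;0 0 0.0015 0 0.03;0 0 0 0 0.03",
)

```text
t: 6.7
tool_pos: [0.5884, 0.0419, 0.1772]
tool_rot: [0.67, 0.743, 0.001, 0.001]
contact_force: [0.7, 0.5, -0.4]
width: 0.457
grasp_force: 41.7
```

```bash
python3 - <<'E'
from h import *
from rig import bot,cams
s=bot.state();plan(s,(.5868,.0415,.174),5.9)
E
```

```text
t 6.7 pos [0.5884 0.0419 0.1772] head 5.91 z [ 1.8e-03  2.0e-04 -1.0e+00] w 39.0 F [ 0.7  0.5 -0.4]
shift mm [-0.2 -1.6  3.2] norm 4
turn [np.float64(0.01), np.float64(-179.99)] j7 0.32
 shift after turn 0.0 [-0.2 -1.6  3.2]
 shift after turn -180.0 [0.2 1.6 3.2]
```

Request:
move_arm(
  series="0 -0.001 0.002 0 0.03;0 0 0.001 0 0.03;0 0 0 0 0.03;0 0 0 0 0.05;0 0 0 0 0.065;0 0 0 0 0.065;0 0 0 0 0.065",
)

```text
t: 7.58
tool_pos: [0.5869, 0.0417, 0.1731]
tool_rot: [0.67, 0.743, -0.0, -0.0]
contact_force: [-0.1, -0.1, -0.0]
width: 0.76
grasp_force: 0.0
```

Request:
move_arm(
  series="0 0 -0.02 0 0.065;0 0 -0.04 0 0.065;0 0 -0.05 0 0.065;0 0 -0.04 0 0.065;0 0 -0.02 0 0.065;0 0 0 0 0.065",
)

```text
t: 8.32
tool_pos: [0.5874, 0.0416, 0.346]
tool_rot: [0.67, 0.742, 0.002, 0.002]
contact_force: [0.6, -0.0, -0.7]
width: 0.763
grasp_force: 0.0
```

```bash
python3 - <<'E'
from h import *
from rig import bot,cams
s=bot.state();plan(s,(.4403,-.28,.31),5.9)
E
```

```text
t 8.32 pos [0.5874 0.0416 0.346 ] head 5.89 z [ 5.e-03  7.e-04 -1.e+00] w 65.2 F [ 0.6 -0.  -0.7]
shift mm [-304.8 -179.5   35.1] norm 355
turn [np.float64(-0.01), np.float64(179.99)] j7 0.25
 shift after turn -0.0 [-304.8 -179.5   35.1]
 shift after turn 180.0 [304.8 179.5  35.1]
```

Request:
move_arm(
  series="-0.025 -0.0145 0.003 0 0.06;-0.042 -0.025 0.005 0 0.06;-0.045 -0.0265 0.005 0 0.06;-0.045 -0.0265 0.005 0 0.06;-0.045 -0.0265 0.005 0 0.06;-0.045 -0.0265 0.005 0 0.06;-0.038 -0.0225 0.004 0 0.06;-0.02 -0.0115 0.003 0 0.06",
)

```text
t: 9.32
tool_pos: [0.4376, -0.2824, 0.3074]
tool_rot: [0.671, 0.741, -0.001, -0.001]
contact_force: [0.5, 1.0, 0.9]
width: 0.702
grasp_force: 0.0
```

Request:
move_arm(
  series="0 0 0 0 0.06",
)

```text
t: 9.45
tool_pos: [0.4381, -0.2817, 0.3075]
tool_rot: [0.671, 0.741, -0.001, -0.001]
contact_force: [-0.5, -0.4, 0.9]
width: 0.705
grasp_force: 0.0
```

```bash
python3 - <<'E'
from h import *
from rig import bot,cams
s=bot.state();plan(s,(.4403,-.28,.31),5.9)
c=cams.get_calibration("wrist");p,d=cams.read_camera("wrist")
X=cloud(d,c['K'],c['R'],c['t'])
print('cap px',pix((.4403,-.28,.022),c['K'],c['R'],c['t']))
for z0,z1 in((.005,.03),(.017,.027)):
  m=(X[...,2]>z0)&(X[...,2]<z1)&(np.hypot(X[...,0]-.44,X[...,1]+.28)<.03);Q=X[m];print(len(Q),Q.mean(0).round(4),rect(Q)[1:])
cv2.imwrite("pics/w3.png",p[:,:,::-1])
# box check from top
f=np.load("top0.npz");p,d=cams.read_camera("top");X=cloud(d,f['K'],f['R'],f['t'])
m=(X[...,2]>.017)&(X[...,2]<.035)&(np.hypot(X[...,0]-.587,X[...,1]-.042)<.05);Q=X[m];print('box',len(Q),Q.mean(0).round(4),rect(Q)[1:])
E
```

```text
t 9.45 pos [ 0.4381 -0.2817  0.3075] head 5.64 z [-2.e-03  1.e-04 -1.e+00] w 60.2 F [-0.5 -0.4  0.9]
shift mm [ 1.5  2.3 -2.5] norm 4
turn [np.float64(-0.26), np.float64(179.74)] j7 0.87
 shift after turn -0.3 [ 1.5  2.3 -2.5]
 shift after turn 179.7 [-1.5 -2.3 -2.5]
cap px [274.64094655 202.58157611]
735 [ 0.4415 -0.2785  0.0178] (array([ 441.7, -279. ]), array([20.9, 23.9]), 88.7)
509 [ 0.4417 -0.28    0.0221] (array([ 441.8, -280.3]), array([18.3, 19.2]), 87.6)
box 360 [0.5858 0.0419 0.0244] (array([586.3,  42. ]), array([38.7, 71.6]), 5.47)
```

View pics/w3.png

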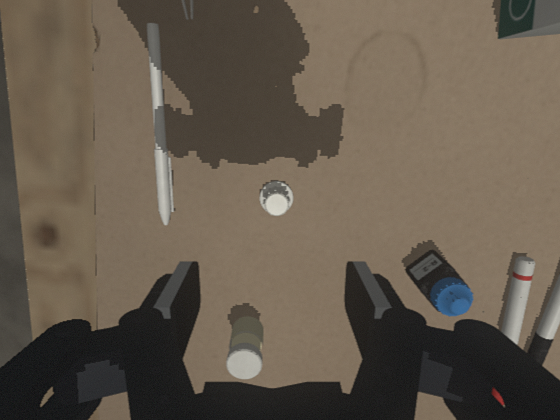

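The wrist view shows the cap at (276,198), the vial at (244,350) and the bottle at (440,285), all clear of the fingers. The box lies at (586,42) mm, yaw 5.5°, as wanted. I'll grasp the cap.

Request:
move_arm(
  series="0.0014 0.0035 0.025 0 0.05;0 0 0.035 0 0.05;0 0 0.035 0 0.05;0 0 0.02 0 0.05;0 0 0.009 0 0.05;0 0 0.0025 0 0.05;0 0 0 0 0.05",
  squeeze=25,
)

```text
t: 10.42
tool_pos: [0.4434, -0.2781, 0.1822]
tool_rot: [0.67, 0.743, 0.0, 0.0]
contact_force: [-0.0, 0.3, 0.6]
width: 0.583
grasp_force: 0.0
```

```bash
python3 - <<'E'
from h import *
from rig import bot,cams
s=bot.state();plan(s,(.4416,-.28,.181),5.9)
E
```

```text
t 10.43 pos [ 0.4434 -0.2781  0.1822] head 5.93 z [ 8.e-04 -3.e-04 -1.e+00] w 49.8 F [-0.   0.3  0.6]
shift mm [-1.7 -2.   1.2] norm 3
turn [np.float64(0.03), np.float64(-179.97)] j7 0.93
 shift after turn 0.0 [-1.7 -2.   1.2]
 shift after turn -180.0 [1.7 2.  1.2]
```

Request:
move_arm(
  series="-0.0015 -0.0015 0.001 0 0.05;0 0 0 0 0.03;0 0 0 0 0.01;0 0 0 0 0.01;0 0 0 0 0.01;0 0 0 0 0.01;0 0 0 0 0.01;0 0 0 0 0.01",
)

```text
t: 11.42
tool_pos: [0.4416, -0.2802, 0.1811]
tool_rot: [0.67, 0.742, -0.0, 0.0]
contact_force: [-1.5, -0.2, 6.1]
width: 0.237
grasp_force: 24.5
```

```bash
python3 - <<'E'
from h import *
from rig import bot,cams
s=bot.state();plan(s,(.4416,-.28,.181),5.9);print(s['grasp_force'])
E
```

```text
t 11.43 pos [ 0.4416 -0.2802  0.1811] head 5.87 z [ 3.e-04 -3.e-04 -1.e+00] w 20.3 F [-1.5 -0.2  6.1]
shift mm [0.2 0.  0.1] norm 0
turn [np.float64(-0.03), np.float64(179.97)] j7 0.94
 shift after turn -0.0 [0.2 0.  0.1]
 shift after turn 180.0 [-0.2 -0.   0.1]
24.459231717473813
```

Request:
move_arm(
  series="0 0 -0.015 0 0.01;0 0 -0.035 0 0.01;0 0 -0.045 0 0.01;0 0 -0.04 0 0.01;0 0 -0.02 0 0.01;0 0 0 0 0.01",
)

```text
t: 12.18
tool_pos: [0.4421, -0.2801, 0.3378]
tool_rot: [0.67, 0.743, 0.001, 0.002]
contact_force: [-0.3, -1.1, 0.4]
width: 0.239
grasp_force: 24.0
```

```bash
python3 - <<'E'
from h import *
from rig import bot,cams
s=bot.state();plan(s,(.5866,.0419,.336),5.6);print(s['grasp_force'])
c=cams.get_calibration("wrist");p,d=cams.read_camera("wrist")
cv2.imwrite("pics/w4.png",p[:,:,::-1])
E
```

```text
t 12.18 pos [ 0.4421 -0.2801  0.3378] head 5.91 z [ 0.0038 -0.0018 -1.    ] w 20.4 F [-0.3 -1.1  0.4]
shift mm [305.4 176.9   1.7] norm 353
turn [np.float64(0.31), np.float64(-179.69)] j7 0.86
 shift after turn 0.3 [306.4 175.2   1.7]
 shift after turn -179.7 [-306.4 -175.2    1.7]
23.97900848009158
```

View pics/w4.png

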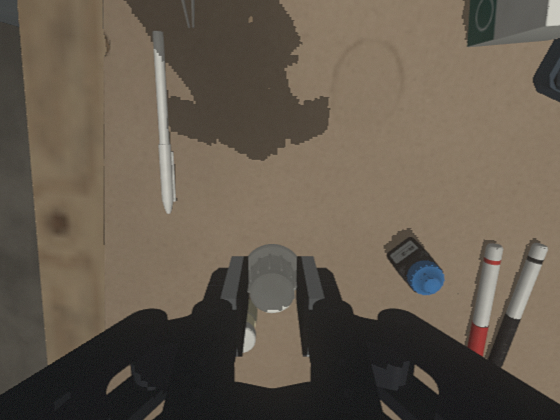

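The cap is upright between the pads at (273,280). I'll carry it over the box.

Request:
move_arm(
  series="0.025 0.0145 0 0 0.01;0.042 0.0245 0 0 0.01;0.045 0.026 0 0 0.01;0.045 0.026 0 0 0.01;0.045 0.026 0 0 0.01;0.045 0.026 0 0 0.01;0.038 0.022 0 0 0.01;0.02 0.0115 0 0 0.01",
)

```text
t: 13.22
tool_pos: [0.586, 0.0443, 0.3342]
tool_rot: [0.669, 0.744, -0.001, -0.001]
contact_force: [0.0, -1.1, -0.5]
width: 0.235
grasp_force: 24.0
```

Request:
move_arm(
  series="0 0 0 0 0.01;0 0 0 0 0.01",
)

```text
t: 13.48
tool_pos: [0.5852, 0.039, 0.3354]
tool_rot: [0.671, 0.742, -0.001, 0.0]
contact_force: [0.4, -0.9, -0.6]
width: 0.233
grasp_force: 24.0
```

```bash
python3 - <<'E'
from h import *
from rig import bot,cams
s=bot.state();plan(s,(.5866,.0419,.2065),5.6)
E
```

```text
t 13.47 pos [0.5852 0.039  0.3354] head 5.72 z [-0.0014 -0.0018 -1.    ] w 19.9 F [ 0.4 -0.9 -0.6]
shift mm [  2.9   1.9 128.9] norm 129
turn [np.float64(0.12), np.float64(-179.88)] j7 0.25
 shift after turn 0.1 [  2.9   1.9 128.9]
 shift after turn -179.9 [ -2.9  -1.9 128.9]
```

Request:
move_arm(
  series="0.001 0.001 0.025 0 0.01;0.001 0 0.035 0 0.01;0 0 0.035 0 0.01;0 0 0.019 0 0.01;0 0 0.007 0 0.01;0 0 0 0 0.01;0 0 0 0 0.01",
)

```text
t: 14.35
tool_pos: [0.5872, 0.0434, 0.2158]
tool_rot: [0.67, 0.742, 0.001, 0.001]
contact_force: [-0.4, 1.0, -0.1]
width: 0.238
grasp_force: 24.0
```

```bash
python3 - <<'E'
from h import *
from rig import bot,cams
s=bot.state();plan(s,(.5866,.0419,.2065),5.6)
E
```

```text
t 14.35 pos [0.5872 0.0434 0.2158] head 5.88 z [ 2.e-03  1.e-04 -1.e+00] w 20.3 F [-0.4  1.  -0.1]
shift mm [-1.5 -0.8  9.3] norm 9
turn [np.float64(0.28), np.float64(-179.72)] j7 0.31
 shift after turn 0.3 [-1.5 -0.8  9.3]
 shift after turn -179.7 [1.5 0.8 9.3]
```

Request:
move_arm(
  series="-0.001 -0.0005 0.004 0 0.01;0 0 0.003 0 0.01;0 0 0.0015 0 0.01;0 0 0 0 0.01;0 0 0 0 0.01",
)

```text
t: 14.98
tool_pos: [0.5862, 0.0426, 0.2064]
tool_rot: [0.67, 0.743, 0.0, -0.0]
contact_force: [-2.1, 0.5, 4.7]
width: 0.234
grasp_force: 24.9
```

```bash
python3 - <<'E'
from h import *
from rig import bot,cams
s=bot.state();plan(s,(.5866,.0419,.2065),5.6)
E
```

```text
t 14.97 pos [0.5862 0.0426 0.2064] head 5.9 z [-2.e-04  2.e-04 -1.e+00] w 20.0 F [-2.1  0.5  4.7]
shift mm [-0.8  0.3 -0.1] norm 1
turn [np.float64(0.3), np.float64(-179.7)] j7 0.32
 shift after turn 0.3 [-0.8  0.3 -0.1]
 shift after turn -179.7 [ 0.8 -0.3 -0.1]
```

It's in contact at the right height, so I'll release and rise.

Request:
move_arm(
  series="0 0 0 0 0.024;0 0 0 0 0.03;0 0 0 0 0.045;0 0 0 0 0.055;0 0 0 0 0.055;0 0 0 0 0.055",
)

```text
t: 15.72
tool_pos: [0.5863, 0.0425, 0.2062]
tool_rot: [0.67, 0.743, -0.0, -0.0]
contact_force: [0.3, 0.1, 0.8]
width: 0.647
grasp_force: 0.0
```

Request:
move_arm(
  series="0 0 -0.015 0 0.06;0 0 -0.04 0 0.06;0 0 -0.045 0 0.06;0 0 -0.03 0 0.06;0 0 -0.01 0 0.06;0 0 0 0 0.06",
)

```text
t: 16.48
tool_pos: [0.5862, 0.0427, 0.3466]
tool_rot: [0.67, 0.743, 0.0, 0.0]
contact_force: [0.0, 0.3, -0.5]
width: 0.702
grasp_force: 0.0
```

```bash
python3 - <<'E'
from h import *
from rig import bot,cams
s=bot.state();plan(s,(.568,-.328,.34),46.2)
c=cams.get_calibration("wrist");p,d=cams.read_camera("wrist")
X=cloud(d,c['K'],c['R'],c['t']);
for z0,z1 in((.015,.03),(.04,.055)):
  m=(X[...,2]>z0)&(X[...,2]<z1)&(np.hypot(X[...,0]-.587,X[...,1]-.042)<.05);Q=X[m]
  if len(Q)>5: print(len(Q),Q.mean(0).round(4),rect(Q)[1:])
cv2.imwrite("pics/w5.png",p[:,:,::-1])
E
```

```text
t 16.48 pos [0.5862 0.0427 0.3466] head 5.9 z [ 9.e-04  4.e-04 -1.e+00] w 60.0 F [ 0.   0.3 -0.5]
shift mm [-366.8  -56.2    6.5] norm 371
turn [np.float64(-40.3), np.float64(139.7)] j7 0.25
 shift after turn -40.3 [-243.4 -280.1    6.5]
 shift after turn 139.7 [243.4 280.1   6.5]
3364 [0.588  0.0452 0.0263] (array([587.8,  42.9]), array([39.1, 72.7]), 5.2)
480 [0.5874 0.0432 0.0472] (array([587.9,  42.7]), array([18.4, 18.8]), 87.03)
```

View pics/w5.png

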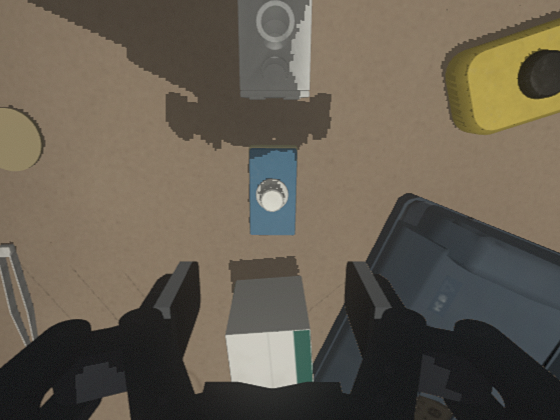

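The picture shows the cap upright at (272,195), in the middle of the box. Next is the bottle.

Request:
move_arm(
  series="-0.025 -0.0038 0 0 0.07;-0.045 -0.0069 0 0 0.07;-0.055 -0.0084 0 0 0.07;-0.055 -0.0084 0 0 0.07;-0.055 -0.0084 0 0 0.07;-0.055 -0.0084 0 0 0.07;-0.048 -0.0074 0 0 0.07;-0.027 -0.0041 0 0 0.07",
)

```text
t: 17.52
tool_pos: [0.5667, -0.3295, 0.3441]
tool_rot: [0.671, 0.741, -0.001, -0.001]
contact_force: [0.6, 0.6, -0.9]
width: 0.823
grasp_force: 0.0
```

Request:
move_arm(
  series="0 0 0 -10 0.07;0 0 0 -10 0.07;0 0 0 -10 0.07;0 0 0 -10 0.07;0 0 0 0 0.07;0 0 0 0 0.07",
)

```text
t: 18.27
tool_pos: [0.568, -0.3262, 0.3451]
tool_rot: [0.377, 0.926, 0.0, -0.001]
contact_force: [0.5, 0.0, 0.4]
width: 0.822
grasp_force: 0.0
```

```bash
python3 - <<'E'
from h import *
from rig import bot,cams
s=bot.state();plan(s,(.568,-.328,.34),46.2)
c=cams.get_calibration("wrist");p,d=cams.read_camera("wrist")
X=cloud(d,c['K'],c['R'],c['t']);
for z0,z1 in((.01,.032),(.01,.065),(.05,.063)):
  m=(X[...,2]>z0)&(X[...,2]<z1)&(np.hypot(X[...,0]-.568,X[...,1]+.328)<.03);Q=X[m]
  if len(Q)>5: print(len(Q),Q.mean(0).round(4),rect(Q)[1:])
cv2.imwrite("pics/w6.png",p[:,:,::-1])
E
```

```text
t 18.27 pos [ 0.568  -0.3262  0.3451] head 45.72 z [-1.6e-03  9.0e-04 -1.0e+00] w 70.2 F [0.5 0.  0.4]
shift mm [-1.2 -1.3  5.1] norm 5
turn [np.float64(-0.48), np.float64(179.52)] j7 1.36
 shift after turn -0.5 [-1.2 -1.3  5.1]
 shift after turn 179.5 [1.2 1.3 5.1]
188 [ 0.5608 -0.3202  0.0218] (array([ 561.6, -320.6]), array([28.4,  3.2]), 45.82)
1525 [ 0.5679 -0.3266  0.0441] (array([ 571.1, -329.9]), array([28.7, 29.4]), 46.81)
636 [ 0.5705 -0.3292  0.0542] (array([ 571.7, -329.8]), array([22.4, 23.1]), 79.63)
```

View pics/w6.png

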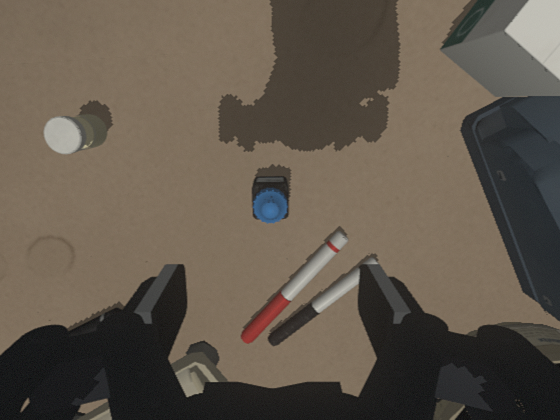

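The bottle is at (270,195) in the picture, square to the fingers. The pens ((340,235) nearest) clear the finger paths. I'll descend with a narrower opening.

Request:
move_arm(
  series="-0.0048 -0.0006 0.03 0 0.055;0 0 0.04 0 0.055;0 0 0.04 0 0.055;0 0 0.03 0 0.055;0 0 0.015 0 0.055;0 0 0.008 0 0.055;0 0 0.004 0 0.055;0 0 0 0 0.055",
  squeeze=35,
)

```text
t: 19.32
tool_pos: [0.5716, -0.3302, 0.1799]
tool_rot: [0.376, 0.927, -0.0, 0.001]
contact_force: [0.3, 0.2, 0.3]
width: 0.646
grasp_force: 0.0
```

```bash
python3 - <<'E'
from h import *
from rig import bot,cams
s=bot.state();plan(s,(.571,-.330,.177),46.2)
E
```

```text
t 19.32 pos [ 0.5716 -0.3302  0.1799] head 45.88 z [ 1.e-03 -6.e-04 -1.e+00] w 55.1 F [0.3 0.2 0.3]
shift mm [ 0.6 -0.3  2.9] norm 3
turn [np.float64(-0.32), np.float64(179.68)] j7 1.38
 shift after turn -0.3 [ 0.6 -0.3  2.9]
 shift after turn 179.7 [-0.6  0.3  2.9]
```

Request:
move_arm(
  series="0.0005 0 0.002 0 0.04;0 0 0 0 0.02;0 0 0 0 0.02;0 0 0 0 0.02;0 0 0 0 0.02;0 0 0 0 0.02;0 0 0 0 0.02",
)

```text
t: 20.2
tool_pos: [0.5711, -0.3298, 0.1777]
tool_rot: [0.376, 0.927, -0.0, 0.0]
contact_force: [0.3, -0.0, 6.8]
width: 0.332
grasp_force: 35.7
```

```bash
python3 - <<'E'
from h import *
from rig import bot
s=bot.state();plan(s,(.571,-.330,.177),46.2);print(s['grasp_force'])
E
```

```text
t 20.2 pos [ 0.5711 -0.3298  0.1777] head 45.89 z [ 7.e-04 -3.e-04 -1.e+00] w 28.4 F [ 0.3 -0.   6.8]
shift mm [-0.  -0.2  0.7] norm 1
turn [np.float64(-0.31), np.float64(179.69)] j7 1.38
 shift after turn -0.3 [-0.  -0.2  0.7]
 shift after turn 179.7 [0.  0.2 0.7]
35.733572244644165
```

Request:
move_arm(
  series="0 0 -0.015 0 0.02;0 0 -0.035 0 0.02;0 0 -0.045 0 0.02;0 0 -0.045 0 0.02;0 0 -0.03 0 0.02;0 0 -0.01 0 0.02;0 0 0 0 0.02",
)

```text
t: 21.08
tool_pos: [0.5708, -0.3295, 0.3573]
tool_rot: [0.375, 0.927, 0.0, 0.0]
contact_force: [0.5, 0.6, -1.2]
width: 0.335
grasp_force: 35.2
```

```bash
python3 - <<'E'
from h import *
from rig import bot
s=bot.state();plan(s,(.474,.171,.358),5.9);print(s['grasp_force'])
E
```

```text
t 21.07 pos [ 0.5708 -0.3295  0.3573] head 45.9 z [ 2.e-04 -0.e+00 -1.e+00] w 28.6 F [ 0.5  0.6 -1.2]
shift mm [417.9 292.1  -0.8] norm 510
turn [np.float64(40.0), np.float64(-140.0)] j7 1.36
 shift after turn 40.0 [507.8 -44.8  -0.8]
 shift after turn -140.0 [-507.8   44.8   -0.8]
35.179606676101685
```

Request:
move_arm(
  series="0.02 0.014 0 0 0.02;0.033 0.0231 0 0 0.02;0.043 0.0301 0 0 0.02;0.043 0.0301 0 0 0.02;0.043 0.0301 0 0 0.02;0.043 0.0301 0 0 0.02;0.043 0.0301 0 0 0.02;0.043 0.0301 0 0 0.02",
)

```text
t: 22.08
tool_pos: [0.4981, 0.0447, 0.3557]
tool_rot: [0.376, 0.927, -0.001, -0.001]
contact_force: [0.7, 0.5, -0.6]
width: 0.328
grasp_force: 35.2
```

Request:
move_arm(
  series="0.043 0.0301 0 0 0.02;0.036 0.0252 0 0 0.02;0.02 0.014 0 0 0.02;0.008 0.005 0 0 0.02;0 0 0 10 0.02;0 0 0 10 0.02;0 0 0 10 0.02;0 0 0 10 0.02",
)

```text
t: 23.08
tool_pos: [0.474, 0.1695, 0.3564]
tool_rot: [0.673, 0.74, -0.001, -0.0]
contact_force: [0.8, -0.2, -0.4]
width: 0.334
grasp_force: 35.1
```

Request:
move_arm(
  series="0 0 0 0 0.02;0 0 0 0 0.02",
)

```text
t: 23.32
tool_pos: [0.474, 0.1704, 0.3568]
tool_rot: [0.669, 0.743, -0.001, -0.0]
contact_force: [-0.1, -0.9, -0.7]
width: 0.334
grasp_force: 35.1
```

```bash
python3 - <<'E'
from h import *
from rig import bot
s=bot.state();plan(s,(.474,.171,.178),5.9)
E
```

```text
t 23.32 pos [0.474  0.1704 0.3568] head 6.01 z [-8.e-04 -7.e-04 -1.e+00] w 28.5 F [-0.1 -0.9 -0.7]
shift mm [  0.8   0.2 178.8] norm 179
turn [np.float64(0.11), np.float64(-179.89)] j7 -0.03
 shift after turn 0.1 [  0.8   0.2 178.8]
 shift after turn -179.9 [ -0.8  -0.2 178.8]
```

Request:
move_arm(
  series="0.0005 0 0.03 0 0.02;0 0 0.045 0 0.02;0 0 0.045 0 0.02;0 0 0.03 0 0.02;0 0 0.013 0 0.02;0 0 0.008 0 0.02;0 0 0 0 0.02;0 0 0 0 0.02",
)

```text
t: 24.32
tool_pos: [0.4744, 0.1716, 0.1871]
tool_rot: [0.67, 0.743, 0.001, 0.0]
contact_force: [0.1, -0.5, 0.3]
width: 0.329
grasp_force: 35.1
```

```bash
python3 - <<'E'
from h import *
from rig import bot
s=bot.state();plan(s,(.474,.171,.178),5.9)
E
```

```text
t 24.32 pos [0.4744 0.1716 0.1871] head 5.91 z [ 1.6e-03  6.0e-04 -1.0e+00] w 28.1 F [ 0.1 -0.5  0.3]
shift mm [-0.6 -0.5  9.1] norm 9
turn [np.float64(0.01), np.float64(-179.99)] j7 0.09
 shift after turn 0.0 [-0.6 -0.5  9.1]
 shift after turn -180.0 [0.6 0.5 9.1]
```

Request:
move_arm(
  series="-0.0005 -0.0005 0.004 0 0.02;0 0 0.003 0 0.02;0 0 0.0015 0 0.02;0 0 0 0 0.02;0 0 0 0 0.02",
)

```text
t: 24.95
tool_pos: [0.4735, 0.1709, 0.1777]
tool_rot: [0.67, 0.743, -0.0, -0.0]
contact_force: [0.3, -0.7, 1.2]
width: 0.332
grasp_force: 35.2
```

```bash
python3 - <<'E'
from h import *
from rig import bot
s=bot.state();plan(s,(.474,.171,.178),5.9)
E
```

```text
t 24.95 pos [0.4735 0.1709 0.1777] head 5.89 z [-1.e-04 -0.e+00 -1.e+00] w 28.3 F [ 0.3 -0.7  1.2]
shift mm [ 0.1  0.5 -0.3] norm 1
turn [np.float64(-0.01), np.float64(179.99)] j7 0.1
 shift after turn -0.0 [ 0.1  0.5 -0.3]
 shift after turn 180.0 [-0.1 -0.5 -0.3]
```

Height matches the pick-up (0.1777), so I'll release, rise and head for the vial.

Request:
move_arm(
  series="0 0 0 0 0.032;0 0 0 0 0.04;0 0 0 0 0.055;0 0 0 0 0.055;0 0 0 0 0.055",
)

```text
t: 25.58
tool_pos: [0.4735, 0.1709, 0.1777]
tool_rot: [0.67, 0.743, 0.0, -0.0]
contact_force: [-0.4, 0.3, 0.6]
width: 0.643
grasp_force: 0.0
```

Request:
move_arm(
  series="0 0 -0.015 0 0.055;0 0 -0.04 0 0.055;0 0 -0.045 0 0.055;0 0 -0.045 0 0.055;0 0 -0.02 0 0.055;0 0 0 0 0.055;0 0 0 0 0.055",
)

```text
t: 26.45
tool_pos: [0.473, 0.1709, 0.3424]
tool_rot: [0.67, 0.743, -0.0, -0.0]
contact_force: [0.3, -0.5, -0.2]
width: 0.639
grasp_force: 0.0
```

```bash
python3 - <<'E'
from h import *
from rig import bot,cams
s=bot.state();plan(s,(.4285,-.3985,.32),10.2)
f=np.load("top0.npz");p,d=cams.read_camera("wrist");c=cams.get_calibration("wrist");X=cloud(d,c['K'],c['R'],c['t'])
for z0,z1 in((.01,.065),(.05,.063)):
  m=(X[...,2]>z0)&(X[...,2]<z1)&(np.hypot(X[...,0]-.474,X[...,1]-.171)<.03);Q=X[m]
  if len(Q)>5: print('bottle',len(Q),Q.mean(0).round(4),rect(Q)[1:])
E
```

```text
t 26.45 pos [0.473  0.1709 0.3424] head 5.9 z [-9.e-04 -0.e+00 -1.e+00] w 54.5 F [ 0.3 -0.5 -0.2]
shift mm [-561.8 -102.8   22.5] norm 572
turn [np.float64(-4.3), np.float64(175.7)] j7 0.0
 shift after turn -4.3 [-552.5 -144.6   22.5]
 shift after turn 175.7 [552.5 144.6  22.5]
bottle 1565 [0.4739 0.1757 0.0439] (array([474.5, 171.5]), array([28.9, 28.8]), 5.77)
bottle 601 [0.4742 0.1724 0.0543] (array([473.9, 171.9]), array([23.3, 22.3]), 59.26)
```

The bottle is at (474,172) mm, on target. On to the vial.

Request:
move_arm(
  series="-0.025 -0.0046 0.002 0 0.055;-0.045 -0.0082 0.002 0 0.055;-0.052 -0.0095 0.002 0 0.055;-0.052 -0.0095 0.002 0 0.055;-0.052 -0.0095 0.002 0 0.055;-0.052 -0.0095 0.002 0 0.055;-0.052 -0.0095 0.002 0 0.055;-0.052 -0.0095 0.002 0 0.055",
)

```text
t: 27.5
tool_pos: [0.4427, -0.2179, 0.3255]
tool_rot: [0.67, 0.742, -0.0, -0.001]
contact_force: [0.6, 1.0, -0.6]
width: 0.642
grasp_force: 0.0
```

Request:
move_arm(
  series="-0.052 -0.0095 0.002 0 0.055;-0.052 -0.0095 0.002 0 0.055;-0.045 -0.0082 0.002 0 0.055;-0.027 -0.005 0 0 0.055;-0.004 -0.0007 0 0 0.055;0 0 0 -4.3 0.055;0 0 0 0 0.055;0 0 0 0 0.055",
)

```text
t: 28.5
tool_pos: [0.4293, -0.3977, 0.3203]
tool_rot: [0.641, 0.767, 0.0, -0.001]
contact_force: [1.3, 0.3, -0.7]
width: 0.644
grasp_force: 0.0
```

```bash
python3 - <<'E'
from h import *
from rig import bot,cams
s=bot.state()
p,d=cams.read_camera("wrist");c=cams.get_calibration("wrist");X=cloud(d,c['K'],c['R'],c['t'])
for z0,z1 in((.01,.055),(.04,.052)):
  m=(X[...,2]>z0)&(X[...,2]<z1)&(np.hypot(X[...,0]-.428,X[...,1]+.398)<.03);Q=X[m]
  if len(Q)>5: print('vial',len(Q),Q.mean(0).round(4),rect(Q)[1:])
plan(s,(*rect(Q)[1]/1000,.18),10.2)
cv2.imwrite("pics/w7.png",p[:,:,::-1])
E
```

```text
vial 1489 [ 0.4289 -0.3978  0.042 ] (array([ 429.4, -400.4]), array([26.7, 26.8]), 40.0)
vial 1207 [ 0.4292 -0.3995  0.0469] (array([ 429.4, -400.4]), array([26.7, 26.8]), 40.0)
t 28.5 pos [ 0.4293 -0.3977  0.3203] head 10.2 z [-5.0e-04  1.2e-03 -1.0e+00] w 55.0 F [ 1.3  0.3 -0.7]
shift mm [ -2.9  -0.4 140.3] norm 140
turn [np.float64(-0.0), np.float64(180.0)] j7 1.08
 shift after turn -0.0 [ -2.9  -0.4 140.3]
 shift after turn 180.0 [  2.9   0.4 140.3]
```

View pics/w7.png

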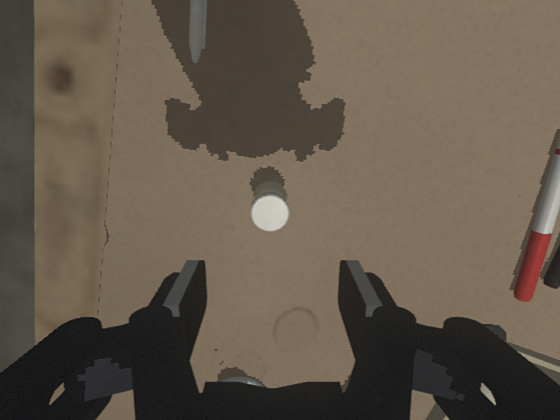

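The vial is at (270,212), centred, and nothing is near the fingers. I'll descend.

Request:
move_arm(
  series="-0.0025 -0.0004 0.03 0 0.05;0 0 0.04 0 0.05;0 0 0.035 0 0.05;0 0 0.02 0 0.05;0 0 0.008 0 0.05;0 0 0.004 0 0.05;0 0 0 0 0.05;0 0 0 0 0.05",
  squeeze=30,
)

```text
t: 29.55
tool_pos: [0.4294, -0.4015, 0.1846]
tool_rot: [0.642, 0.767, -0.0, 0.001]
contact_force: [-0.1, 0.6, 0.5]
width: 0.586
grasp_force: 0.0
```

```bash
python3 - <<'E'
from h import *
from rig import bot
s=bot.state();plan(s,(.4294,-.400,.182),10.2)
E
```

```text
t 29.55 pos [ 0.4294 -0.4015  0.1846] head 10.19 z [ 0.0012 -0.0011 -1.    ] w 50.1 F [-0.1  0.6  0.5]
shift mm [1.5 0.3 2.6] norm 3
turn [np.float64(-0.01), np.float64(179.99)] j7 1.13
 shift after turn -0.0 [1.5 0.3 2.6]
 shift after turn 180.0 [-1.5 -0.3  2.6]
```

Request:
move_arm(
  series="0.001 0 0.002 0 0.04;0 0 0 0 0.02;0 0 0 0 0.015;0 0 0 0 0.015;0 0 0 0 0.015;0 0 0 0 0.015;0 0 0 0 0.015",
)

```text
t: 30.42
tool_pos: [0.429, -0.4001, 0.1819]
tool_rot: [0.641, 0.767, 0.0, -0.0]
contact_force: [-1.2, 1.8, 5.6]
width: 0.309
grasp_force: 29.7
```

```bash
python3 - <<'E'
from h import *
from rig import bot
s=bot.state();plan(s,(.4294,-.400,.182),10.2);print(s['grasp_force'])
E
```

```text
t 30.43 pos [ 0.429  -0.4001  0.1819] head 10.2 z [ 0.e+00  3.e-04 -1.e+00] w 26.4 F [-1.2  1.8  5.6]
shift mm [ 0.1  0.4 -0.1] norm 0
turn [np.float64(-0.0), np.float64(180.0)] j7 1.13
 shift after turn -0.0 [ 0.1  0.4 -0.1]
 shift after turn 180.0 [-0.1 -0.4 -0.1]
29.70852669503074
```

Request:
move_arm(
  series="0 0 -0.015 0 0.015;0 0 -0.035 0 0.015;0 0 -0.045 0 0.015;0 0 -0.035 0 0.015;0 0 -0.015 0 0.015;0 0 0 0 0.015;0 0 0 0 0.015",
)

```text
t: 31.3
tool_pos: [0.4286, -0.3998, 0.3253]
tool_rot: [0.641, 0.767, 0.0, -0.001]
contact_force: [0.4, 0.6, -0.7]
width: 0.306
grasp_force: 29.5
```

```bash
python3 - <<'E'
from h import *
from rig import bot
s=bot.state();plan(s,(.5035,-.1152,.326),10.2);print(s['grasp_force'])
E
```

```text
t 31.3 pos [ 0.4286 -0.3998  0.3253] head 10.2 z [-0.0019  0.0017 -1.    ] w 26.1 F [ 0.4  0.6 -0.7]
shift mm [266.8 124.1  -0.3] norm 294
turn [np.float64(-0.0), np.float64(180.0)] j7 1.08
 shift after turn -0.0 [266.8 124.1  -0.3]
 shift after turn 180.0 [-266.8 -124.1   -0.3]
29.512507257750258
```

Request:
move_arm(
  series="0.018 0.0085 0 0 0.015;0.035 0.0163 0 0 0.015;0.045 0.0209 0 0 0.015;0.045 0.0209 0 0 0.015;0.045 0.0209 0 0 0.015;0.04 0.0186 0 0 0.015;0.026 0.0121 0 0 0.015;0.012 0.0056 0 0 0.015",
)

```text
t: 32.3
tool_pos: [0.5037, -0.1134, 0.3258]
tool_rot: [0.64, 0.768, -0.0, -0.001]
contact_force: [0.1, 0.1, -0.3]
width: 0.301
grasp_force: 29.5
```

Request:
move_arm(
  series="0 0 0 0 0.015;0 0 0 0 0.015;0 0 0 0 0.015",
)

```text
t: 32.67
tool_pos: [0.5033, -0.118, 0.3267]
tool_rot: [0.642, 0.766, -0.0, 0.0]
contact_force: [0.1, -0.8, -0.9]
width: 0.306
grasp_force: 29.5
```

```bash
python3 - <<'E'
from h import *
from rig import bot
s=bot.state();plan(s,(.5035,-.1152,.182),10.2)
E
```

```text
t 32.67 pos [ 0.5033 -0.118   0.3267] head 10.05 z [-1.e-04 -6.e-04 -1.e+00] w 26.1 F [ 0.1 -0.8 -0.9]
shift mm [  2.8   0.7 144.7] norm 145
turn [np.float64(-0.15), np.float64(179.85)] j7 0.61
 shift after turn -0.2 [  2.8   0.7 144.7]
 shift after turn 179.8 [ -2.8  -0.7 144.7]
```

Request:
move_arm(
  series="0.0015 0.0005 0.03 0 0.015;0 0 0.04 0 0.015;0 0 0.035 0 0.015;0 0 0.018 0 0.015;0 0 0.008 0 0.015;0 0 0.004 0 0.015;0 0 0 0 0.015;0 0 0 0 0.015",
)

```text
t: 33.67
tool_pos: [0.5042, -0.115, 0.1924]
tool_rot: [0.641, 0.767, 0.0, 0.001]
contact_force: [-0.4, -0.5, -0.6]
width: 0.309
grasp_force: 29.5
```

```bash
python3 - <<'E'
from h import *
from rig import bot
s=bot.state();plan(s,(.5035,-.1152,.182),10.2)
E
```

```text
t 33.67 pos [ 0.5042 -0.115   0.1924] head 10.2 z [ 1.3e-03 -3.0e-04 -1.0e+00] w 26.4 F [-0.4 -0.5 -0.6]
shift mm [-0.  -0.8 10.4] norm 10
turn [np.float64(-0.0), np.float64(180.0)] j7 0.68
 shift after turn -0.0 [-0.  -0.8 10.4]
 shift after turn 180.0 [ 0.   0.8 10.4]
```

Request:
move_arm(
  series="0 -0.0005 0.005 0 0.015;0 0 0.0035 0 0.015;0 0 0.0015 0 0.015;0 0 0 0 0.015;0 0 0 0 0.015",
)

```text
t: 34.3
tool_pos: [0.5033, -0.115, 0.1819]
tool_rot: [0.642, 0.767, -0.0, -0.0]
contact_force: [-1.2, -0.5, 4.6]
width: 0.312
grasp_force: 29.9
```

```bash
python3 - <<'E'
from h import *
from rig import bot
s=bot.state();plan(s,(.5035,-.1152,.182),10.2)
E
```

```text
t 34.3 pos [ 0.5033 -0.115   0.1819] head 10.19 z [-3.e-04  2.e-04 -1.e+00] w 26.6 F [-1.2 -0.5  4.6]
shift mm [-0.2  0.1 -0.1] norm 0
turn [np.float64(-0.01), np.float64(179.99)] j7 0.69
 shift after turn -0.0 [-0.2  0.1 -0.1]
 shift after turn 180.0 [ 0.2 -0.1 -0.1]
```

Seated. I'll release, rise, back away to the right and check everything from the top camera.

Request:
move_arm(
  series="0 0 0 0 0.03;0 0 0 0 0.04;0 0 0 0 0.055;0 0 0 0 0.055;0 0 0 0 0.055",
)

```text
t: 34.92
tool_pos: [0.5035, -0.1151, 0.1817]
tool_rot: [0.642, 0.767, -0.0, -0.0]
contact_force: [-0.8, 0.0, 0.0]
width: 0.645
grasp_force: 0.0
```

Request:
move_arm(
  series="0 0 -0.015 0 0.055;0 0 -0.04 0 0.055;0 0 -0.045 0 0.055;0 0 -0.045 0 0.055;0 0 -0.02 0 0.055;-0.02 0 0 0 0.055;-0.045 0 0 0 0.055;-0.045 0 0 0 0.055",
)

```text
t: 35.92
tool_pos: [0.523, -0.224, 0.3481]
tool_rot: [0.641, 0.767, 0.0, 0.001]
contact_force: [1.3, 0.4, 0.0]
width: 0.643
grasp_force: 0.0
```

Request:
move_arm(
  series="-0.045 0 0 0 0.055;-0.045 0 0 0 0.055;-0.045 0 0 0 0.055;-0.02 0 0 0 0.055;0 0 0 0 0.055;0 0 0 0 0.055",
)

```text
t: 36.67
tool_pos: [0.5504, -0.3744, 0.347]
tool_rot: [0.641, 0.767, 0.001, -0.001]
contact_force: [-0.3, 1.0, 0.1]
width: 0.64
grasp_force: 0.0
```

```bash
python3 - <<'E'
from h import *
from rig import bot,cams
plan(bot.state(),(.5,-.4,.34))
f=np.load("top0.npz");p,d=cams.read_camera("top");X=cloud(d,f['K'],f['R'],f['t'])
for n,x,y,z0,z1,r in(('box',.587,.042,.016,.033,.05),('cap',.587,.042,.04,.06,.03),('bottle',.474,.171,.015,.07,.03),('vial',.503,-.115,.01,.06,.03),('beaker',.571,.394,.02,.1,.05)):
  m=(X[...,2]>z0)&(X[...,2]<z1)&(np.hypot(X[...,0]-x,X[...,1]-y)<r);Q=X[m]
  print(n,len(Q),Q[:,2].max().round(3) if len(Q) else'',rect(Q)[1:] if len(Q)>3 else '')
cv2.imwrite("pics/t2.png",cv2.resize(p[140:290,95:455,::-1],(792,330),interpolation=cv2.INTER_CUBIC))
E
```

```text
t 36.67 pos [ 0.5504 -0.3744  0.347 ] head 10.25 z [-1.0e-04  1.5e-03 -1.0e+00] w 54.7 F [-0.3  1.   0.1]
shift mm [-16.2 -54.2   7. ] norm 57
box 323 0.033 (array([585.7,  41.9]), array([39.4, 71.7]), 4.97)
cap 36 0.05 (array([585.7,  42.8]), array([17.7, 14.9]), 71.76)
bottle 126 0.058 (array([472.7, 170.3]), array([27.9, 28.5]), 4.0)
vial 97 0.05 (array([ 502.4, -114. ]), array([24.4, 26.2]), 86.68)
beaker 455 0.086 (array([570. , 393.6]), array([64.7, 64.5]), 86.5)
```

View pics/t2.png

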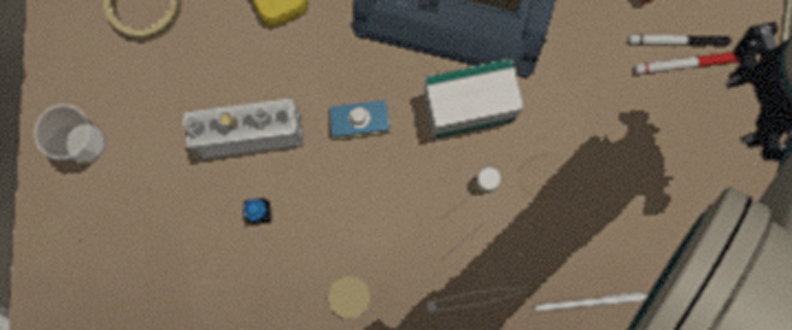

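The picture shows the box with the cap at (360,118) between rack and carton. The bottle is at (257,211) in front of the rack, the vial at (488,179) in front of the carton, and the beaker is unmoved. All are within about 2 mm of target, so I'll hand in.

```bash
python3 -c "
from rig import order
print(order.close_job())"
```

```text
the job is handed in; nothing more can be done
None
```

The job is done and handed in after about 37 s: box midway with the cap standing on it, and bottle and vial each 10 cm in front of the rack and carton, all within about 2 mm in the final top-camera check, with the beaker untouched.

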